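# Load a swing-out centrifuge rotor in balance

### The job

Load the rotor from the rack so that it will spin in balance: the yellow-capped tube goes into the bucket straight across from the yellow one already loaded, the red-capped tube straight across from the loaded red one, and the green-capped sample and its white-capped water balance tube go straight across from each other in the two buckets that are left. Set every tube right down in its bucket and let go; leave the two loaded tubes in their buckets, let no tube fall over, and do not disturb the culture flask and the petri dish lying beside the rack.

Things in the scene. Friction and masses are not known exactly. Their poses are not given: they have to be found in the camera images.
- rotor: Black 6-arm centrifuge rotor on a grey stand, fixed. Six upright aluminium buckets, axes 82 mm from the middle; mouth 90 mm above the table, 29 mm wide, narrowing to a 20 mm bore, 16 mm down; floor 17 mm above the table, tapered. Arms reach 76 mm high, 97 mm out; middle nut 101 mm high. Origin: its middle on the table, z up. Bucket k = 0 to 5 at k x 60 deg from its x towards y; red hub dot at 0.
- sample_rack: Blue tube rack, 78 x 150 x 62 mm tall, fixed to the table, with 18 mm square cells at 24 mm pitch, open upwards. Holds the four tubes to be moved, at least 50 mm apart; they come out straight up (tip must rise 58 mm to clear). Origin: middle of its underside on the table; y along its long side.
- tube_yellow: 15 ml tube with yellow cap, upright in the blue rack at the start, tip 4 mm above the table. 112 mm tall, up to 35 g: white body 16.4 mm across, narrowing to 8 mm over the lowest 14 mm; ribbed cap, 21 mm across, from 98 to 112 mm above the tip: grip it there. Origin: middle of the bottom tip; z up its axis.
- tube_red: 15 ml tube with red cap, upright in the blue rack at the start, tip 4 mm above the table. 112 mm tall, up to 35 g: white body 16.4 mm across, narrowing to 8 mm over the lowest 14 mm; ribbed cap, 21 mm across, from 98 to 112 mm above the tip: grip it there. Origin: middle of the bottom tip; z up its axis.
- tube_green: 15 ml tube with green cap, upright in the blue rack at the start, tip 4 mm above the table. 112 mm tall, up to 35 g: white body 16.4 mm across, narrowing to 8 mm over the lowest 14 mm; ribbed cap, 21 mm across, from 98 to 112 mm above the tip: grip it there. Origin: middle of the bottom tip; z up its axis.
- tube_white: 15 ml tube with white cap, upright in the blue rack at the start, tip 4 mm above the table. 112 mm tall, up to 35 g: white body 16.4 mm across, narrowing to 8 mm over the lowest 14 mm; ribbed cap, 21 mm across, from 98 to 112 mm above the tip: grip it there. Origin: middle of the bottom tip; z up its axis.
- loaded_yellow: 15 ml tube with yellow cap, from the start in rotor bucket 0 or 2, as all seated tubes: tip about 17 to 22 mm, cap top about 129 to 134 mm above the table. 112 mm tall, up to 35 g: white body 16.4 mm across, narrowing to 8 mm over the lowest 14 mm; ribbed cap, 21 mm across, from 98 to 112 mm above the tip: grip it there. Origin: middle of the bottom tip; z up its axis.
- loaded_red: 15 ml tube with red cap, from the start in rotor bucket 0 or 2, as all seated tubes: tip about 17 to 22 mm, cap top about 129 to 134 mm above the table. 112 mm tall, up to 35 g: white body 16.4 mm across, narrowing to 8 mm over the lowest 14 mm; ribbed cap, 21 mm across, from 98 to 112 mm above the tip: grip it there. Origin: middle of the bottom tip; z up its axis.
- flask: White flat culture flask with a red cap, 52 x 108 x 25 mm tall, lying loose along the near long side of the rack; a bystander. Origin: the middle of its underside.
- dish: White round lidded petri dish, 60 mm across, 15 mm tall, lying loose beyond the far long side of the rack; a bystander. Origin: the middle of its underside.

How it is judged:
At the end, for the whole second after the job is handed in: All six tubes stand in rotor buckets (tip 70 to 94 mm from the axis, 12 to 35 mm up, tilt under 0.25 rad), at rest, untouched; yellow is straight across from loaded yellow, red from loaded red, green from white (tips over 153 mm apart: straight across is 164, next best 142) (horizontal distance between tube_yellow and rotor between 0.07 and 0.094 m and height (world z) of tube_yellow between 0.012 and 0.035 m and angle between each of tube_yellow, tube_red, tube_green, tube_white, loaded_yellow, loaded_red's own z axis and vertical below 0.25 rad and linear speed of each of tube_yellow, tube_red, tube_green, tube_white, loaded_yellow, loaded_red below 0.02 m/s and horizontal distance between tube_red and rotor between 0.07 and 0.094 m and height (world z) of tube_red between 0.012 and 0.035 m and horizontal distance between tube_green and rotor between 0.07 and 0.094 m and height (world z) of tube_green between 0.012 and 0.035 m and horizontal distance between tube_white and rotor between 0.07 and 0.094 m and height (world z) of tube_white between 0.012 and 0.035 m and horizontal distance between loaded_yellow and rotor between 0.07 and 0.094 m and height (world z) of loaded_yellow between 0.012 and 0.035 m and horizontal distance between loaded_red and rotor between 0.07 and 0.094 m and height (world z) of loaded_red between 0.012 and 0.035 m and horizontal distance between tube_yellow and loaded_yellow above 0.153 m and horizontal distance between tube_red and loaded_red above 0.153 m and horizontal distance between tube_green and tube_white above 0.153 m).
It fails at once if a tube falls over (tilted more than 1.2 rad) (angle between any of tube_yellow, tube_red, tube_green, tube_white, loaded_yellow, loaded_red's own z axis and vertical above 1.2 rad).
It fails at once if a tube that was already loaded leaves its bucket (moved more than 50 mm) (distance of any of loaded_yellow, loaded_red from where it was at the start of the episode above 0.05 m).
It fails at once if the flask or the dish is disturbed (moved more than 30 mm) (distance of any of flask, dish from where it was at the start of the episode above 0.03 m).
It also fails if it takes over 104 s, if anything falls off the work surface, if the arm or the gripper's body presses on something with over 40 N, if the wrist force passes 120 N, or if a joint passes its speed limit or range.

### The arm

A 7-joint arm with a two-finger parallel gripper is mounted at the origin on a cart in front of the work surface, level with it; the furniture and walls round the work are solid. World frame = base frame: x ahead of the robot, y to its left, z up, the work surface at z = 0. Lengths are in m, angles in rad, forces in N, time in s.
With the tool pointing down it reaches from about 0.4 to 0.85 m from the base axis. Payload 10.4 kg.
Tool frame: the origin (TCP) lies between the finger pads; the fingertips stand 22 mm ahead of it and the grasp point (between the pads) lies 3 mm ahead of it; z points along the fingers, y is the line along which they close (so a half turn about z gives the same grasp; the last joint's range is limited). The gripper opens to 85 mm and grips with 20 to 120 N. Pads are 22 mm wide; open, the fingers measure 114 mm over their backs; the gripper's body (76 mm by 85 mm) begins 54 mm behind the grasp point. The pads swing forward as they close: fully open they stand 13 mm farther back than shut.
Start: joints at [-1.235, 0.332, -0.065, 1.46, 0.022, 1.35, -0.088], TCP at [0.219, 0.585, 0.253] pointing down, gripper open.
Joint ranges: [-2.6, 2.6], [-0.5, 2.12], [-1.47, 1.34], [0.16, 2.42], [-1.27, 4.41], [0.06, 2.06], [-2.6, 2.6]. Speed limits (rad/s): [2.22, 2.22, 2.79, 2.79, 3.14, 3.14, 3.14].

### API

Orientations are given as [roll, pitch, yaw] about the fixed x, y, z axes, in that order (R = Rz(yaw) Ry(pitch) Rx(roll)).
In Python, from rig import r, optics gives the robot as it stands.
- The arm moves only by the shell command python3 -m handwheel 'ROWS' [FORCE]. ROWS is JSON, a list of rows, each a list of 7 numbers: the shift along the tool's x, y, z in m, then the turn, a rotation vector about the tool's x, y, z in degrees, then the opening, from 0 (shut) to 1 (fully open). In form: [[tx, ty, tz, wx, wy, wz, jaw], ...]. A call has 1 to 5 rows; each row is the pose to reach, as a shift and turn from the pose commanded when the call began, along the tool's axes at that moment; what a row does not reach only later rows make up. A row lasts 1/12 s, in which the tool goes at most 41.7 mm and 7.16 degrees, less where a joint would pass 70% of its speed; a pose out of reach is approached as far as the arm can. A call with a gripper value outside its range is refused whole. The fingers move at their own pace and stop on an object; FORCE is the grip in N (left out, the last holds). Time passes only in rows, so rows that repeat a pose let the fingers close. It gives the time, the measured TCP pose, the force, the opening and the grip force at its end, in the units of the state.
- r.state(): the state, without advancing time (a new reading comes with each control period).
- optics.grab_frame(name): name is "side" or "top"; returns the picture (400x640x3 uint8, blue, green, red); there is no depth.
- optics.get_calibration(name): a dict with "fx", "fy", "cx", "cy" (pixels), "R" (3x3) and "t" (3): a world point X has camera coordinates R X + t. Camera axes: x right, y down, z forward; pixel columns grow to the right and rows downward; lengths in m; the calibration is good to about 2 mm. A picture is of the moment at which its call begins. get_calibration takes no time and is no camera call.
- r.job_done(): hands the job in; it is judged then, once.
The state is a dict: "time_s": time; "joints": joint angles; "joint_vel": joint speeds; "effort": joint torques, N m; "position": TCP position; "orientation": TCP orientation; "wrist_force": force on the tool from outside, world axes, zero at the start; "torque": the same for the moment, N m; "opening": finger opening in m; "gripper_force": force on a finger pad.
Only numpy, scipy, OpenCV 4.12 (cv2) and the standard library are available. Lean on these libraries where they do the work, as an engineer would, in place of code of your own. Each camera call takes 0.05 s, during which the arm holds its last target. There are 200 camera calls.

## Working session

There is one attempt and no reset: what is moved stays moved. The work goes in short steps, Python scripts to look and compute and a shell command to move; the robot and the scene stay as the last step left them, time stands still between calls to the robot, and variables do not carry over. Pictures are saved under pics/ and viewed, at most 14 in all, crops included, and the job is handed in when it is done.

```bash
ls; mkdir -p pics; python3 - <<'E'
from rig import r, optics
import cv2
s=r.state(); print(s)
for n in("side","top"):
    f=optics.grab_frame(n); cv2.imwrite(f"pics/{n}0.png",f)
    c=optics.get_calibration(n); print(n,c)
E
```

```text
pics
{'time_s': 0.0, 'joints': array([-1.23459336,  0.33285748, -0.06470467,  1.46095142,  0.02158804,
        1.34990094, -0.08850472]), 'joint_vel': array([-8.12217188e-04,  1.06542607e-04, -1.80425890e-06, -5.37180597e-04,
       -5.81746415e-04,  8.24608001e-04, -1.21659343e-03]), 'effort': array([-8.44257102e-04, -6.25435925e+01,  4.88160679e-02, -3.91614640e+01,
        1.61323103e-02,  9.49183741e-03, -3.43155136e-05]), 'position': array([0.21934624, 0.58487203, 0.25252008]), 'orientation': array([-3.14017149e+00,  5.37418344e-05,  2.78280799e+00]), 'wrist_force': array([ 0.41939243,  0.38525103, -0.20742735]), 'torque': array([-0.02544692,  0.04638138,  0.06241703]), 'gripper_force': 0.0, 'opening': 0.08540957241118226}
side {'fx': 368.17611020083444, 'fy': 368.17611020083444, 'cx': 318.23525134259205, 'cy': 199.38503102639987, 'R': array([[ 0.83172418, -0.55517342,  0.00416678],
       [-0.23545553, -0.35952085, -0.90294267],
       [ 0.50278781,  0.75001816, -0.42974083]]), 't': array([-0.45046828,  0.16774105,  0.62130032])}
top {'fx': 498.57789138027186, 'fy': 498.57789138027186, 'cx': 318.8137518267041, 'cy': 199.55434905787305, 'R': array([[-0.00672548, -0.99997221,  0.00321535],
       [-0.99621902,  0.00642165, -0.08663964],
       [ 0.08661659, -0.00378589, -0.99623453]]), 't': array([-0.01473283,  0.52682585,  0.97323778])}
```

View pics/top0.png

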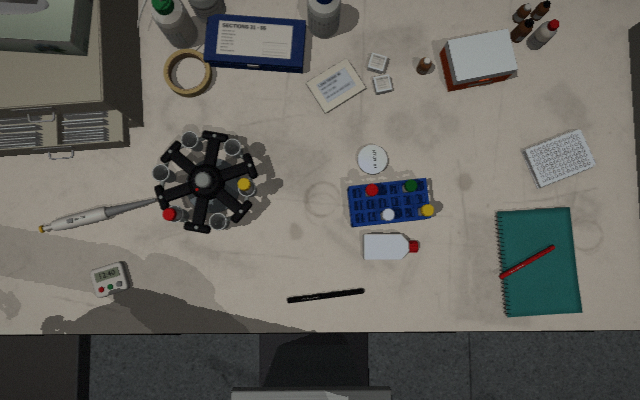

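View pics/side0.png

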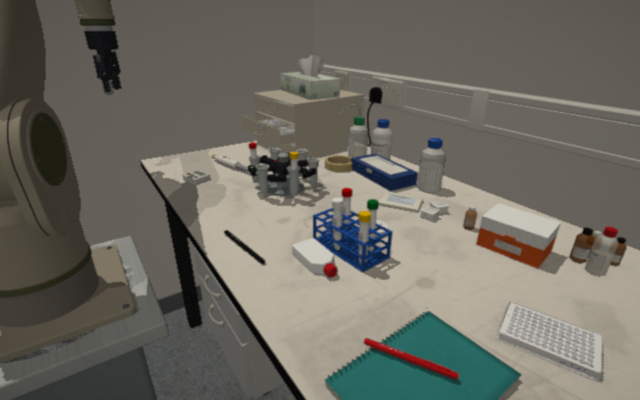

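The top view shows the rack caps at red (372,189), green (411,186), white (388,215) and yellow (428,210). The rotor hub is at about (204,181), with the loaded yellow at (244,184) and loaded red at (169,213). The free buckets are near (160,172), (190,138), (232,145) and (218,220). The side view agrees.

```bash
cat > h.py <<'E'
import numpy as np, cv2
from rig import r, optics
def ray(n,u,v):
    c=optics.get_calibration(n);R=np.array(c["R"]);t=np.array(c["t"])
    return -R.T@t, R.T@np.array([(u-c["cx"])/c["fx"],(v-c["cy"])/c["fy"],1])
def onz(n,u,v,z):
    o,d=ray(n,u,v); return o+d*(z-o[2])/d[2]
def tri(a,b):
    (o1,d1),(o2,d2)=ray("top",*a),ray("side",*b)
    s=np.linalg.lstsq(np.c_[d1,-d2],o2-o1,rcond=None)[0]
    return (o1+s[0]*d1+o2+s[1]*d2)/2, np.linalg.norm(o1+s[0]*d1-o2-s[1]*d2)
def pix(n,X):
    c=optics.get_calibration(n);p=np.array(c["R"])@X+c["t"]
    return np.array([c["fx"]*p[0]/p[2]+c["cx"],c["fy"]*p[1]/p[2]+c["cy"]])
def blob(img,col,c,w=13):
    """centroid of a cap colour within a window"""
    h=cv2.cvtColor(img,cv2.COLOR_BGR2HSV); H,S,V=[h[...,i].astype(int) for i in range(3)]
    m={"r":(S>130)&((H<8)|(H>172))&(V>60),"y":(S>130)&(H>17)&(H<33)&(V>90),"g":(S>120)&(H>45)&(H<85)&(V>35),"w":(S<60)&(V>150)}[col].astype(np.uint8)
    k=np.zeros_like(m);k[c[1]-w:c[1]+w+1,c[0]-w:c[0]+w+1]=1
    k,l,st,ce=cv2.connectedComponentsWithStats(m*k)
    i=1+np.argmax(st[1:,4]); return ce[i],st[i]
E
python3 - <<'E'
from h import *
t=cv2.imread("pics/top0.png");s=cv2.imread("pics/side0.png")
P={}
for n,col,a,b,z in [("red","r",(372,189),(347,193),.109),("green","g",(411,186),(372,205),.109),("yellow","y",(428,210),(365,217),.109),("white","w",(388,215),None,.109),("Ly","y",(244,184),(294,156),.124),("Lr","r",(169,213),(253,146),.124)]:
    p,st=blob(t,col,a); X=onz("top",*p,z);P[n]=X
    print(n,p.round(1),st,X.round(4),end=" ")
    if b:
        q,_=blob(s,col,b,8);T,e=tri(p,q);print(T.round(4),round(e,4))
print()
y,rd=P["Ly"],P["Lr"];print("chord",np.linalg.norm(y-rd))
m=(y+rd)/2;d=(rd-y)[:2]/np.linalg.norm((rd-y)[:2]);n=np.array([-d[1],d[0]])
hub=onz("top",204,181,.101);print("hub",hub)
c=m[:2]+n*.041*np.sign(n@(hub[:2]-m[:2]));print("centre",c)
v=t.copy();v=cv2.resize(v[110:250,130:270],None,fx=4,fy=4,interpolation=2)
a0=np.arctan2(*(y[:2]-c)[::-1]);a1=np.arctan2(*(rd[:2]-c)[::-1]);print("ang",np.degrees([a0,a1]))
for k in range(6):
    a=a0+k*np.pi/3*np.sign((a1-a0+np.pi)%(2*np.pi)-np.pi)
    B=c+.082*np.array([np.cos(a),np.sin(a)]);print("bucket",k,B.round(4))
    th=np.linspace(0,6.3,40);pts=[pix("top",np.r_[B+.0145*np.array([np.cos(q),np.sin(q)]),.09]) for q in th]
    cv2.polylines(v,[((np.array(pts)+.5-[130,110])*4).astype(int)],False,(0,255,0),1)
cv2.circle(v,tuple(((pix("top",np.r_[c,.101])+.5-[130,110])*4).astype(int)),4,(255,0,255),1)
w=cv2.resize(t[165:245,340:440],None,fx=4,fy=4,interpolation=2)
w=cv2.copyMakeBorder(w,0,560-320,0,0,0);cv2.imwrite("pics/o1.png",cv2.resize(np.hstack([v,w]),None,fx=.8,fy=.8))
E
```

```text
red [371.5 189.5] [366 184  12  12 120] [ 0.5371 -0.1143  0.109 ] [ 0.5364 -0.1139  0.1083] 0.0019
green [410.6 185.3] [405 180  13  12 117] [ 0.5443 -0.186   0.109 ] [ 0.5436 -0.1856  0.1081] 0.0021
yellow [427.2 209.7] [421 204  13  12 126] [ 0.4995 -0.2152  0.109 ] [ 0.4987 -0.2147  0.1084] 0.002
white [389.4 226. ] [375 223  27   6 121] [ 0.4702 -0.1458  0.109 ] Ly [243.3 183.4] [237 178  13  12 118] [0.5479 0.1179 0.124 ] [0.5472 0.1189 0.1208] 0.0025
Lr [168.5 213.7] [163 208  12  13 125] [0.4943 0.2512 0.124 ] [0.4937 0.2524 0.1211] 0.0017

chord 0.1436729273019507
hub [0.5556581  0.19372331 0.101     ]
centre [0.55914554 0.19979737]
ang [-97.80884432 141.62148707]
bucket 0 [0.548  0.1186]
bucket 1 [0.4832 0.1688]
bucket 2 [0.4944 0.2501]
bucket 3 [0.5703 0.281 ]
bucket 4 [0.6351 0.2308]
bucket 5 [0.6239 0.1495]
```

View pics/o1.png

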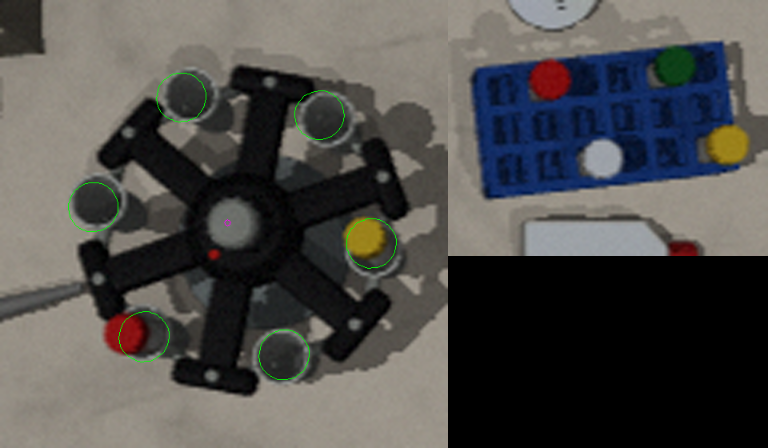

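Positions are consistent: the rack caps fit its 24 mm grid, and the buckets lie on the 82 mm circle with a rim offset of about 1.7 mm in y. I'll turn the tool to yaw 90° first, so that tool x = world Y and tool y = world X.

```bash
python3 -m handwheel '[[-0.034,-0.02,0,0,0,7,0.5],[-0.068,-0.04,0,0,0,14,0.5],[-0.102,-0.06,0,0,0,21,0.5],[-0.136,-0.08,0,0,0,28,0.5],[-0.17,-0.1,0,0,0,35,0.5]]'
python3 -m handwheel '[[-0.036,0,0,0,0,7,0.5],[-0.072,0,0,0,0,14,0.5],[-0.108,0,0,0,0,21,0.5],[-0.18,0,0,0,0,34.4,0.5],[-0.18,0,0,0,0,34.4,0.5]]'
python3 -m handwheel '[[0,0,0,0,0,0,0.45],[0,0,0,0,0,0,0.45]]'
```

```text
time_s: 0.52
position: [0.3443, 0.4301, 0.253]
orientation: [-3.141, -0.0, 2.166]
wrist_force: [0.2, -0.0, 0.2]
opening: 0.0427
gripper_force: 0.0
time_s: 0.93
position: [0.4468, 0.2801, 0.2532]
orientation: [3.141, 0.001, 1.563]
wrist_force: [0.7, -0.2, -0.1]
opening: 0.0428
gripper_force: 0.0
time_s: 1.1
position: [0.4462, 0.2818, 0.2532]
orientation: [-3.141, 0.0, 1.568]
wrist_force: [-0.2, 0.7, 0.7]
opening: 0.0381
gripper_force: 0.0
```

```bash
for i in 1 2; do :; done
python3 -m handwheel '[[-0.2,0.02,0,0,0,0,0.45],[-0.2,0.02,0,0,0,0,0.45],[-0.2,0.02,0,0,0,0,0.45],[-0.2,0.02,0,0,0,0,0.45],[-0.2,0.02,0,0,0,0,0.45]]' >/dev/null
python3 -m handwheel '[[-0.2,0.02,0,0,0,0,0.45],[-0.2,0.02,0,0,0,0,0.45],[-0.2,0.02,0,0,0,0,0.45],[-0.2,0.02,0,0,0,0,0.45],[-0.2,0.02,0,0,0,0,0.45]]' >/dev/null
python3 -m handwheel '[[-0.097,0.013,0,0,0,0,0.45],[-0.097,0.013,0,0,0,0,0.45],[-0.097,0.013,0,0,0,0,0.45],[-0.097,0.013,0.05,0,0,0,0.45],[-0.097,0.013,0.09,0,0,0,0.45]]' >/dev/null
python3 -m handwheel '[[0,0,0,0,0,0,0.45],[0,0,0,0,0,0,0.45],[0,0,0,0,0,0,0.45]]'
python3 - <<'E'
from h import *
t=optics.grab_frame("top");s=optics.grab_frame("side")
cv2.imwrite("pics/s2.png",np.hstack([cv2.resize(t[130:260,330:470],(400,372)),cv2.resize(s[130:260,300:440],(400,372))]))
E
```

```text
time_s: 2.6
position: [0.4998, -0.2129, 0.1718]
orientation: [3.14, 0.0, 1.574]
wrist_force: [0.3, -0.1, 1.3]
opening: 0.0385
gripper_force: 0.0
```

View pics/s2.png

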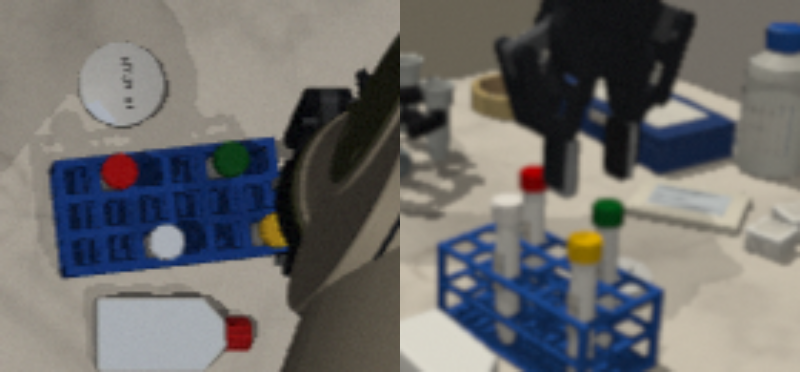

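The gripper hangs above the yellow cap (side crop: fingers at about (590,160), cap at (585,245)). Next I lower, grip, and lift a little to check the hold.

```bash

python3 -m handwheel '[[-0.002,0,0.03,0,0,0,0.45],[-0.002,0,0.062,0,0,0,0.45],[-0.002,0,0.062,0,0,0,0.45],[-0.002,0,0.062,0,0,0,0.45],[-0.002,0,0.062,0,0,0,0.45]]'
python3 -m handwheel '[[0,0,0,0,0,0,0.1],[0,0,0,0,0,0,0.1],[0,0,0,0,0,0,0.1],[0,0,0,0,0,0,0.1],[0,0,0,0,0,0,0.1]]' 40
python3 -m handwheel '[[0,0,-0.03,0,0,0,0.1],[0,0,-0.07,0,0,0,0.1],[0,0,-0.07,0,0,0,0.1],[0,0,-0.07,0,0,0,0.1],[0,0,-0.07,0,0,0,0.1]]'
python3 - <<'E'
from h import *
s=optics.grab_frame("side")
cv2.imwrite("pics/s3.png",cv2.resize(s[80:260,290:450],None,fx=3,fy=3))
E
```

```text
time_s: 3.12
position: [0.4999, -0.2159, 0.1103]
orientation: [3.139, 0.001, 1.572]
wrist_force: [-0.6, 0.2, 0.3]
opening: 0.0383
gripper_force: 0.0
time_s: 3.53
position: [0.5001, -0.2159, 0.1099]
orientation: [3.138, 0.0, 1.572]
wrist_force: [0.5, 0.2, 7.1]
opening: 0.0181
gripper_force: 38.8
time_s: 3.95
position: [0.4988, -0.2154, 0.1783]
orientation: [3.141, -0.0, 1.572]
wrist_force: [-0.1, 0.6, -0.9]
opening: 0.0185
gripper_force: 39.7
```

View pics/s3.png

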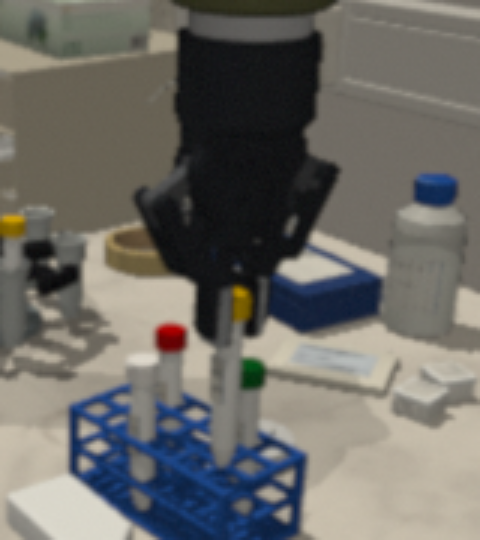

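The yellow tube is held and its tip is clear of the rack (tip at about (225,460)), but it leans slightly in the image. I'll carry it above its bucket and measure the lean there.

```bash

python3 -m handwheel '[[0,0,-0.04,0,0,0,0.1],[0,0,-0.08,0,0,0,0.1],[0.04,0,-0.092,0,0,0,0.1],[0.08,0,-0.092,0,0,0,0.1],[0.114,0.012,-0.092,0,0,0,0.1]]' >/dev/null
python3 -m handwheel '[[0.2,0.03,0,0,0,0,0.1],[0.2,0.03,0,0,0,0,0.1],[0.2,0.03,0,0,0,0,0.1],[0.2,0.03,0,0,0,0,0.1],[0.2,0.03,0,0,0,0,0.1]]' >/dev/null
python3 -m handwheel '[[0.18,0.03,0,0,0,0,0.1],[0.18,0.03,0,0,0,0,0.1],[0.18,0.03,0,0,0,0,0.1],[0.18,0.03,0,0,0,0,0.1],[0.18,0.03,0,0,0,0,0.1]]' >/dev/null
python3 -m handwheel '[[0,0,0,0,0,0,0.1],[0,0,0,0,0,0,0.1],[0,0,0,0,0,0,0.1]]'
python3 - <<'E'
from h import *
s=optics.grab_frame("side");t=optics.grab_frame("top")
cv2.imwrite("pics/s4r.png",s);cv2.imwrite("pics/t4r.png",t)
cv2.imwrite("pics/s4.png",np.hstack([cv2.resize(s[90:210,220:340],(480,480)),cv2.resize(t[100:240,130:230],(320,480))]))
p=r.state()["position"];print(pix("side",p-[0,0,.003]),pix("side",p-[0,0,.108]),pix("side",p-[0.01,0,.108]),pix("side",p-[0,0.01,.108]))
E
```

```text
time_s: 5.5
position: [0.5704, 0.2771, 0.2691]
orientation: [-3.141, 0.002, 1.57]
wrist_force: [-0.4, -0.1, 0.4]
opening: 0.0183
gripper_force: 39.7
[271.00195526  86.45334286] [272.88516492 124.68899484] [269.7250535  125.16089353] [274.52556152 125.4239858 ]
```

View pics/s4.png

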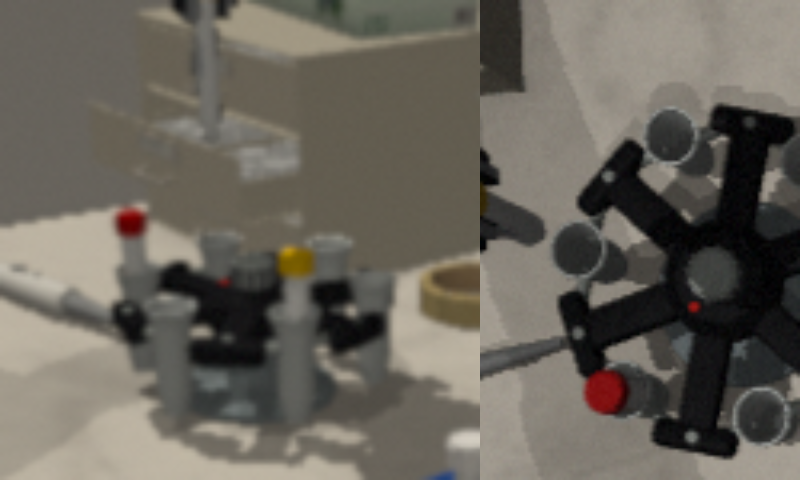

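The side view has the tip at about (272.7,123.7), almost exactly where an upright tube would be. In the top view the tip end is near (147,167) and the target rim centre near (161.2,172.6). I'll compare these numerically.

```bash
python3 - <<'E'
from h import *
print("tip tri",tri((146.5,166.7),(272.7,123.2)), "pred",pix("top",[.5704,.2771,.161]))
for u,v in [(580,249),(671,135),(762,415)]: print("rim",onz("top",130+(u-480)/3.2,100+v*140/480,.09).round(4))
t=cv2.imread("pics/t4r.png");g=cv2.cvtColor(t,6)
g=cv2.resize(g,None,fx=4,fy=4,interpolation=2)
for q in cv2.HoughCircles(g[400:960,500:1080],cv2.HOUGH_GRADIENT,1,60,param1=80,param2=25,minRadius=24,maxRadius=36)[0]:
    print(q,onz("top",(q[0]+500)/4-.4,(q[1]+400)/4-.4,.09).round(4))
E
```

```text
tip tri (array([0.57210857, 0.27850083, 0.1655694 ]), np.float64(0.0017731979875249193)) pred [147.94527673 168.53104415]
rim [0.5733 0.2763 0.09  ]
rim [0.6361 0.2242 0.09  ]
rim [0.4821 0.1691 0.09  ]
[257.5 158.5  29.9] [0.6364 0.2255 0.09  ]
[143.5 290.5  34.2] [0.5741 0.2778 0.09  ]
[368.5 490.5  34.3] [0.4799 0.1716 0.09  ]
```

Tip and bucket axis agree within 2 mm. Lower in stages, watching the force.

```bash

python3 -m handwheel '[[-0.001,0.002,0.03,0,0,0,0.1],[-0.001,0.002,0.06,0,0,0,0.1],[-0.001,0.002,0.08,0,0,0,0.1],[-0.001,0.002,0.08,0,0,0,0.1],[-0.001,0.002,0.08,0,0,0,0.1]]' 
python3 -m handwheel '[[0,0,0.015,0,0,0,0.1],[0,0,0.03,0,0,0,0.1],[0,0,0.04,0,0,0,0.1],[0,0,0.04,0,0,0,0.1],[0,0,0.04,0,0,0,0.1]]'
python3 -m handwheel '[[0,0,0.01,0,0,0,0.1],[0,0,0.02,0,0,0,0.1],[0,0,0.02,0,0,0,0.1],[0,0,0.02,0,0,0,0.1],[0,0,0.02,0,0,0,0.1]]'
```

```text
time_s: 6.02
position: [0.5721, 0.2765, 0.19]
orientation: [-3.14, 0.001, 1.57]
wrist_force: [0.2, 1.2, -0.2]
opening: 0.0183
gripper_force: 39.7
time_s: 6.43
position: [0.5727, 0.2775, 0.151]
orientation: [3.141, -0.001, 1.571]
wrist_force: [0.3, 0.8, -0.2]
opening: 0.0182
gripper_force: 39.7
time_s: 6.85
position: [0.5723, 0.2776, 0.1301]
orientation: [-3.141, 0.0, 1.572]
wrist_force: [-0.0, -0.0, 0.6]
opening: 0.0183
gripper_force: 39.7
```

No contact force, so the tip is about 24 mm up inside the bore. I'll lower 4 mm more, release, lift and look.

```bash

python3 -m handwheel '[[0,0,0.004,0,0,0,0.1],[0,0,0.004,0,0,0,0.1],[0,0,0.004,0,0,0,0.1]]' 
python3 -m handwheel '[[0,0,0,0,0,0,0.42],[0,0,0,0,0,0,0.42],[0,0,0,0,0,0,0.42],[0,0,0,0,0,0,0.42]]'
python3 -m handwheel '[[0,0,-0.03,0,0,0,0.42],[0,0,-0.07,0,0,0,0.42],[0,0,-0.1,0,0,0,0.42],[0,0,-0.13,0,0,0,0.42],[0,0,-0.13,0,0,0,0.42]]'
python3 - <<'E'
from h import *
s=optics.grab_frame("side");
cv2.imwrite("pics/s5.png",cv2.resize(s[90:210,220:340],(480,480)))
E
```

```text
time_s: 7.1
position: [0.5723, 0.2775, 0.1259]
orientation: [-3.141, 0.0, 1.572]
wrist_force: [-0.2, -0.1, -0.1]
opening: 0.0185
gripper_force: 39.7
time_s: 7.43
position: [0.5724, 0.2776, 0.1261]
orientation: [3.141, -0.0, 1.572]
wrist_force: [-0.8, 0.4, -0.1]
opening: 0.0352
gripper_force: 0.0
time_s: 7.85
position: [0.5745, 0.2782, 0.2629]
orientation: [3.134, -0.005, 1.571]
wrist_force: [0.5, 0.7, -0.1]
opening: 0.0356
gripper_force: 0.0
```

View pics/s5.png

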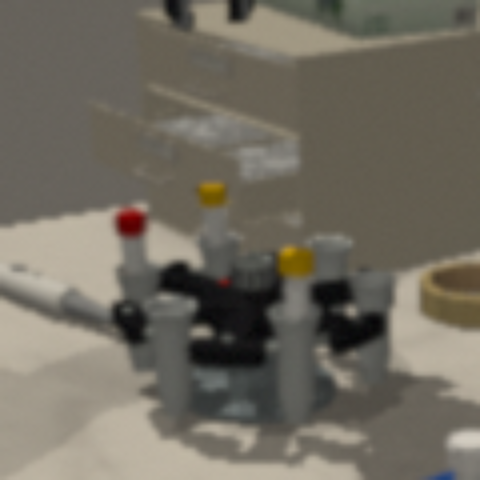

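Yellow is seated straight across from the loaded yellow, with its cap at (212,195) in the crop. Red next, from the rack at (0.537,-0.114).

```bash

python3 -m handwheel '[[-0.2,-0.02,0,0,0,0,0.42],[-0.2,-0.02,0,0,0,0,0.42],[-0.2,-0.02,0,0,0,0,0.42],[-0.2,-0.02,0,0,0,0,0.42],[-0.2,-0.02,0,0,0,0,0.42]]' >/dev/null
python3 -m handwheel '[[-0.192,-0.015,0,0,0,0,0.42],[-0.192,-0.015,0,0,0,0,0.42],[-0.192,-0.015,0,0,0,0,0.42],[-0.192,-0.015,0,0,0,0,0.42],[-0.192,-0.015,0,0,0,0,0.42]]' >/dev/null
python3 -m handwheel '[[0,0,0.03,0,0,0,0.42],[0,0,0.06,0,0,0,0.42],[0,0,0.08,0,0,0,0.42],[0,0,0.08,0,0,0,0.42],[0,0,0.08,0,0,0,0.42]]'
```

```text
time_s: 9.15
position: [0.5368, -0.1144, 0.1751]
orientation: [-3.139, 0.0, 1.571]
wrist_force: [0.2, 0.3, 0.8]
opening: 0.0359
gripper_force: 0.0
```

```bash

python3 -m handwheel '[[0,0,0.03,0,0,0,0.42],[0,0,0.055,0,0,0,0.42],[0,0,0.065,0,0,0,0.42],[0,0,0.065,0,0,0,0.42],[0,0,0.065,0,0,0,0.42]]'
python3 -m handwheel '[[0,0,0,0,0,0,0.1],[0,0,0,0,0,0,0.1],[0,0,0,0,0,0,0.1],[0,0,0,0,0,0,0.1],[0,0,0,0,0,0,0.1]]' 40
python3 -m handwheel '[[0,0,-0.02,0,0,0,0.1],[0,0,-0.05,0,0,0,0.1],[0,0,-0.09,0,0,0,0.1],[0,0,-0.13,0,0,0,0.1],[0,0,-0.16,0,0,0,0.1]]'
python3 -m handwheel '[[0.2,0.06,0,0,0,0,0.1],[0.2,0.06,0,0,0,0,0.1],[0.2,0.06,0,0,0,0,0.1],[0.2,0.06,0,0,0,0,0.1],[0.2,0.06,0,0,0,0,0.1]]' >/dev/null
python3 -m handwheel '[[0.059,0.025,0,0,0,0,0.1],[0.059,0.025,0,0,0,0,0.1],[0.059,0.025,0,0,0,0,0.1],[0.059,0.025,0,0,0,0,0.1],[0.059,0.025,0,0,0,0,0.1]]'
python3 - <<'E'
from h import *
s=optics.grab_frame("side");t=optics.grab_frame("top")
cv2.imwrite("pics/s6r.png",s);cv2.imwrite("pics/t6r.png",t)
cv2.imwrite("pics/s6.png",np.hstack([cv2.resize(s[70:190,220:340],(480,480)),cv2.resize(t[100:240,170:270],(320,480))]))
p=r.state()["position"];print(p,pix("side",p-[0,0,.106]),pix("top",p-[0,0,.106]),pix("top",[.622,.145,.09]))
E
```

```text
time_s: 9.57
position: [0.5382, -0.1146, 0.1122]
orientation: [3.141, 0.0, 1.572]
wrist_force: [0.0, 0.2, -0.8]
opening: 0.0358
gripper_force: 0.0
time_s: 9.98
position: [0.5389, -0.1146, 0.1127]
orientation: [3.138, -0.0, 1.572]
wrist_force: [-0.3, 0.2, 7.7]
opening: 0.0183
gripper_force: 39.1
time_s: 10.4
position: [0.5379, -0.115, 0.2749]
orientation: [3.138, -0.0, 1.571]
wrist_force: [1.5, 0.0, 0.4]
opening: 0.0183
gripper_force: 39.3
time_s: 11.23
position: [0.6223, 0.143, 0.2714]
orientation: [3.141, 0.001, 1.57]
wrist_force: [-0.5, -0.4, -1.0]
opening: 0.0182
gripper_force: 39.3
[0.62231395 0.14238906 0.27160882] [313.96995199 131.2356096 ] [225.78303769 137.8877095 ] [231.74110406 146.50443671]
```

View pics/s6.png

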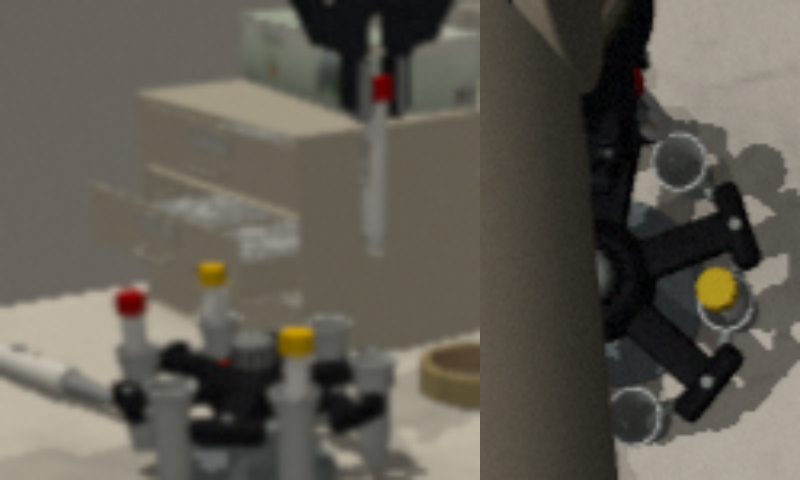

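The tube hangs straight, with its tip at (314,132.5) against (314,131.2) predicted. The bucket rim centre in the top view is near (232.5,147.2), within 2 mm of the tool axis, so I insert here.

```bash

python3 -m handwheel '[[0,-0.001,0.03,0,0,0,0.1],[0,-0.001,0.06,0,0,0,0.1],[0,-0.001,0.08,0,0,0,0.1],[0,-0.001,0.08,0,0,0,0.1],[0,-0.001,0.08,0,0,0,0.1]]' 
python3 -m handwheel '[[0,0,0.015,0,0,0,0.1],[0,0,0.03,0,0,0,0.1],[0,0,0.04,0,0,0,0.1],[0,0,0.04,0,0,0,0.1],[0,0,0.04,0,0,0,0.1]]'
python3 -m handwheel '[[0,0,0.01,0,0,0,0.1],[0,0,0.02,0,0,0,0.1],[0,0,0.024,0,0,0,0.1],[0,0,0.024,0,0,0,0.1],[0,0,0.024,0,0,0,0.1]]'
```

```text
time_s: 11.75
position: [0.621, 0.1431, 0.1912]
orientation: [-3.141, 0.0, 1.57]
wrist_force: [0.6, 0.3, 0.4]
opening: 0.0185
gripper_force: 39.3
time_s: 12.17
position: [0.6217, 0.144, 0.1521]
orientation: [3.141, -0.0, 1.571]
wrist_force: [-0.1, 0.4, -0.4]
opening: 0.0186
gripper_force: 39.3
time_s: 12.58
position: [0.6212, 0.1441, 0.1266]
orientation: [-3.141, 0.0, 1.571]
wrist_force: [-0.5, -0.6, -0.2]
opening: 0.0183
gripper_force: 39.3
```

```bash

python3 -m handwheel '[[0,0,0,0,0,0,0.42],[0,0,0,0,0,0,0.42],[0,0,0,0,0,0,0.42],[0,0,0,0,0,0,0.42]]'
python3 -m handwheel '[[0,0,-0.03,0,0,0,0.42],[0,0,-0.07,0,0,0,0.42],[0,0,-0.1,0,0,0,0.42],[0,0,-0.13,0,0,0,0.42],[0,0,-0.13,0,0,0,0.42]]' >/dev/null
python3 -m handwheel '[[-0.18,-0.04,0,0,0,0,0.42],[-0.18,-0.04,0,0,0,0,0.42],[-0.18,-0.04,0,0,0,0,0.42],[-0.18,-0.04,0,0,0,0,0.42],[-0.18,-0.04,0,0,0,0,0.42]]' >/dev/null
python3 -m handwheel '[[-0.15,-0.037,0,0,0,0,0.42],[-0.15,-0.037,0,0,0,0,0.42],[-0.15,-0.037,0,0,0,0,0.42],[-0.15,-0.037,0,0,0,0,0.42],[-0.15,-0.037,0,0,0,0,0.42]]' >/dev/null
python3 -m handwheel '[[0,0,0.03,0,0,0,0.42],[0,0,0.06,0,0,0,0.42],[0,0,0.08,0,0,0,0.42],[0,0,0.08,0,0,0,0.42],[0,0,0.08,0,0,0,0.42]]'
python3 - <<'E'
from h import *
s=optics.grab_frame("side")
cv2.imwrite("pics/s7.png",cv2.resize(s[100:260,230:430],(750,600)))
E
```

```text
time_s: 12.92
position: [0.6213, 0.1441, 0.1271]
orientation: [3.141, -0.0, 1.572]
wrist_force: [-0.1, -0.0, 0.9]
opening: 0.0358
gripper_force: 0.0
time_s: 14.58
position: [0.5442, -0.1858, 0.1767]
orientation: [-3.14, -0.0, 1.571]
wrist_force: [0.4, -0.6, -0.1]
opening: 0.0359
gripper_force: 0.0
```

View pics/s7.png

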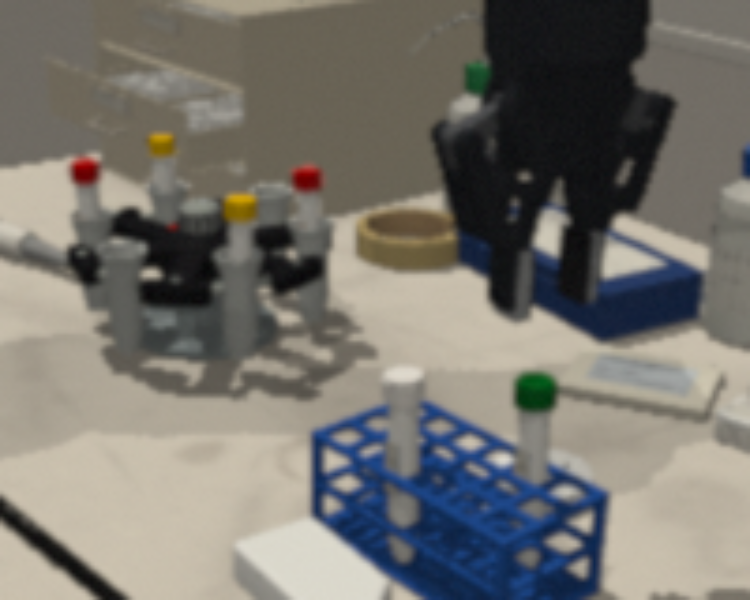

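Red is seated at (307,180). The gripper is over green, with its cap at (535,390). Next I grip it and carry it to the far free bucket at (0.636,0.226).

```bash

python3 -m handwheel '[[0,0,0.03,0,0,0,0.42],[0,0,0.055,0,0,0,0.42],[0,0,0.066,0,0,0,0.42],[0,0,0.066,0,0,0,0.42],[0,0,0.066,0,0,0,0.42]]'
python3 -m handwheel '[[0,0,0,0,0,0,0.1],[0,0,0,0,0,0,0.1],[0,0,0,0,0,0,0.1],[0,0,0,0,0,0,0.1],[0,0,0,0,0,0,0.1]]' 40
python3 -m handwheel '[[0,0,-0.02,0,0,0,0.1],[0,0,-0.05,0,0,0,0.1],[0,0,-0.09,0,0,0,0.1],[0,0,-0.13,0,0,0,0.1],[0,0,-0.16,0,0,0,0.1]]'
python3 -m handwheel '[[0.2,0.045,0,0,0,0,0.1],[0.2,0.045,0,0,0,0,0.1],[0.2,0.045,0,0,0,0,0.1],[0.2,0.045,0,0,0,0,0.1],[0.2,0.045,0,0,0,0,0.1]]' >/dev/null
python3 -m handwheel '[[0.2,0.045,0,0,0,0,0.1],[0.2,0.045,0,0,0,0,0.1],[0.2,0.045,0,0,0,0,0.1],[0.2,0.045,0,0,0,0,0.1],[0.2,0.045,0,0,0,0,0.1]]' >/dev/null
python3 -m handwheel '[[0.012,0.002,0,0,0,0,0.1],[0.012,0.002,0,0,0,0,0.1],[0.012,0.002,0,0,0,0,0.1]]'
python3 - <<'E'
from h import *
s=optics.grab_frame("side");t=optics.grab_frame("top")
cv2.imwrite("pics/s8.png",np.hstack([cv2.resize(s[70:190,220:340],(480,480)),cv2.resize(t[100:240,150:250],(320,480))]))
p=r.state()["position"];print(p,pix("side",p-[0,0,.107]),pix("top",p-[0,0,.107]),pix("top",[.636,.226,.09]))
E
```

```text
time_s: 15.05
position: [0.5452, -0.1862, 0.1123]
orientation: [3.141, 0.0, 1.571]
wrist_force: [0.8, -1.5, 1.0]
opening: 0.0362
gripper_force: 0.0
time_s: 15.47
position: [0.5456, -0.1864, 0.1128]
orientation: [3.139, 0.0, 1.571]
wrist_force: [-0.9, 1.0, 7.7]
opening: 0.0179
gripper_force: 39.0
time_s: 15.88
position: [0.5448, -0.1865, 0.275]
orientation: [3.138, 0.0, 1.571]
wrist_force: [0.4, -0.2, -0.3]
opening: 0.0182
gripper_force: 39.5
time_s: 16.97
position: [0.6362, 0.2266, 0.2711]
orientation: [3.141, 0.001, 1.573]
wrist_force: [-0.6, 0.2, 0.2]
opening: 0.0184
gripper_force: 39.5
[0.63652105 0.2243416  0.27158824] [302.31514613 124.46421301] [178.6201594  130.20938853] [188.71343351 139.41738778]
```

View pics/s8.png

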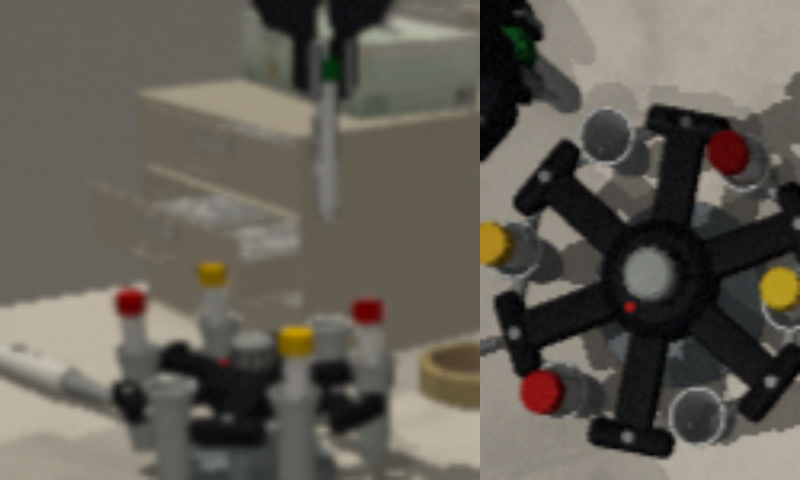

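The tip at side (302,124.5) and top (179.4,130.6) matches the upright prediction. The rim centre is near (190,140) in the top view, so I shift 2 mm in -y and insert.

```bash

python3 -m handwheel '[[-0.001,-0.001,0.03,0,0,0,0.1],[-0.001,-0.001,0.06,0,0,0,0.1],[-0.001,-0.001,0.08,0,0,0,0.1],[-0.001,-0.001,0.08,0,0,0,0.1],[-0.001,-0.001,0.08,0,0,0,0.1]]' 
python3 -m handwheel '[[0,0,0.015,0,0,0,0.1],[0,0,0.03,0,0,0,0.1],[0,0,0.04,0,0,0,0.1],[0,0,0.04,0,0,0,0.1],[0,0,0.04,0,0,0,0.1]]'
python3 -m handwheel '[[0,0,0.01,0,0,0,0.1],[0,0,0.02,0,0,0,0.1],[0,0,0.024,0,0,0,0.1],[0,0,0.024,0,0,0,0.1],[0,0,0.024,0,0,0,0.1]]'
```

```text
time_s: 17.48
position: [0.6351, 0.2237, 0.1912]
orientation: [-3.141, 0.001, 1.57]
wrist_force: [0.2, 0.8, 0.3]
opening: 0.0181
gripper_force: 39.5
time_s: 17.9
position: [0.6357, 0.2249, 0.1521]
orientation: [3.141, -0.0, 1.571]
wrist_force: [-0.3, -0.3, 0.8]
opening: 0.0182
gripper_force: 39.5
time_s: 18.32
position: [0.6351, 0.2251, 0.1266]
orientation: [-3.141, 0.0, 1.572]
wrist_force: [-0.8, 0.8, -1.0]
opening: 0.0184
gripper_force: 39.5
```

```bash

python3 -m handwheel '[[0,0,0,0,0,0,0.42],[0,0,0,0,0,0,0.42],[0,0,0,0,0,0,0.42],[0,0,0,0,0,0,0.42]]'
python3 -m handwheel '[[0,0,-0.03,0,0,0,0.42],[0,0,-0.07,0,0,0,0.42],[0,0,-0.1,0,0,0,0.42],[0,0,-0.13,0,0,0,0.42],[0,0,-0.13,0,0,0,0.42]]' >/dev/null
python3 -m handwheel '[[-0.18,-0.07,0,0,0,0,0.42],[-0.18,-0.07,0,0,0,0,0.42],[-0.18,-0.07,0,0,0,0,0.42],[-0.18,-0.07,0,0,0,0,0.42],[-0.18,-0.07,0,0,0,0,0.42]]' >/dev/null
python3 -m handwheel '[[-0.188,-0.074,0,0,0,0,0.42],[-0.188,-0.074,0,0,0,0,0.42],[-0.188,-0.074,0,0,0,0,0.42],[-0.188,-0.074,0,0,0,0,0.42],[-0.188,-0.074,0,0,0,0,0.42]]' >/dev/null
python3 -m handwheel '[[0,0,0.03,0,0,0,0.42],[0,0,0.06,0,0,0,0.42],[0,0,0.08,0,0,0,0.42],[0,0,0.08,0,0,0,0.42],[0,0,0.08,0,0,0,0.42]]'
python3 - <<'E'
from h import *
s=optics.grab_frame("side")
cv2.imwrite("pics/s9.png",cv2.resize(s[100:260,230:430],(750,600)))
E
```

```text
time_s: 18.65
position: [0.6353, 0.2251, 0.127]
orientation: [3.142, -0.0, 1.572]
wrist_force: [-0.0, 0.9, -0.3]
opening: 0.0361
gripper_force: 0.0
time_s: 20.32
position: [0.4911, -0.143, 0.1768]
orientation: [-3.14, 0.0, 1.571]
wrist_force: [-0.2, 0.2, 0.7]
opening: 0.0361
gripper_force: 0.0
```

View pics/s9.png

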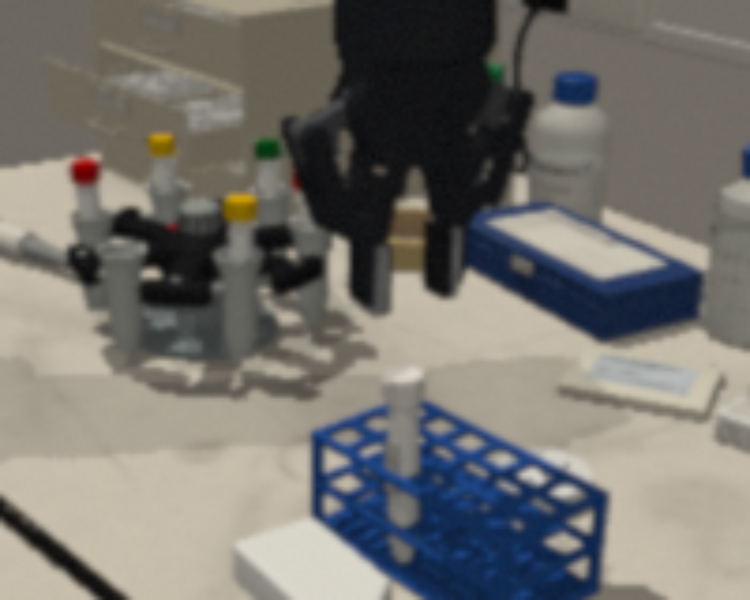

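Green is seated at (267,150) and the gripper is above white (403,375). White goes to the last bucket at (0.482,0.169).

```bash

python3 -m handwheel '[[0,0,0.03,0,0,0,0.42],[0,0,0.055,0,0,0,0.42],[0,0,0.066,0,0,0,0.42],[0,0,0.066,0,0,0,0.42],[0,0,0.066,0,0,0,0.42]]'
python3 -m handwheel '[[0,0,0,0,0,0,0.1],[0,0,0,0,0,0,0.1],[0,0,0,0,0,0,0.1],[0,0,0,0,0,0,0.1],[0,0,0,0,0,0,0.1]]' 40
python3 -m handwheel '[[0,0,-0.02,0,0,0,0.1],[0,0,-0.05,0,0,0,0.1],[0,0,-0.09,0,0,0,0.1],[0,0,-0.13,0,0,0,0.1],[0,0,-0.16,0,0,0,0.1]]'
python3 -m handwheel '[[0.19,-0.005,0,0,0,0,0.1],[0.19,-0.005,0,0,0,0,0.1],[0.19,-0.005,0,0,0,0,0.1],[0.19,-0.005,0,0,0,0,0.1],[0.19,-0.005,0,0,0,0,0.1]]' >/dev/null
python3 -m handwheel '[[0.122,-0.004,0,0,0,0,0.1],[0.122,-0.004,0,0,0,0,0.1],[0.122,-0.004,0,0,0,0,0.1],[0.122,-0.004,0,0,0,0,0.1],[0.122,-0.004,0,0,0,0,0.1]]'
python3 - <<'E'
from h import *
s=optics.grab_frame("side");t=optics.grab_frame("top")
cv2.imwrite("pics/s10.png",np.hstack([cv2.resize(s[70:190,220:340],(480,480)),cv2.resize(t[100:240,150:250],(320,480))]))
p=r.state()["position"];print(p,pix("side",p-[0,0,.107]),pix("top",p-[0,0,.107]),pix("top",[.482,.169,.09]))
E
```

```text
time_s: 20.78
position: [0.4921, -0.1432, 0.1122]
orientation: [3.141, 0.0, 1.572]
wrist_force: [-0.8, -0.0, -0.1]
opening: 0.0359
gripper_force: 0.0
time_s: 21.2
position: [0.4928, -0.1432, 0.1125]
orientation: [3.139, -0.0, 1.572]
wrist_force: [-0.1, 0.2, 7.9]
opening: 0.0182
gripper_force: 39.1
time_s: 21.62
position: [0.4918, -0.1436, 0.2748]
orientation: [3.138, -0.0, 1.571]
wrist_force: [1.5, -0.3, 0.3]
opening: 0.0182
gripper_force: 39.4
time_s: 22.45
position: [0.4818, 0.1714, 0.2712]
orientation: [3.141, 0.0, 1.576]
wrist_force: [0.2, -1.3, -1.5]
opening: 0.0181
gripper_force: 39.4
[0.48248561 0.16826576 0.27137113] [261.41229447 137.40835122] [209.96500393 218.8986898 ] [218.15825087 221.08727354]
```

View pics/s10.png

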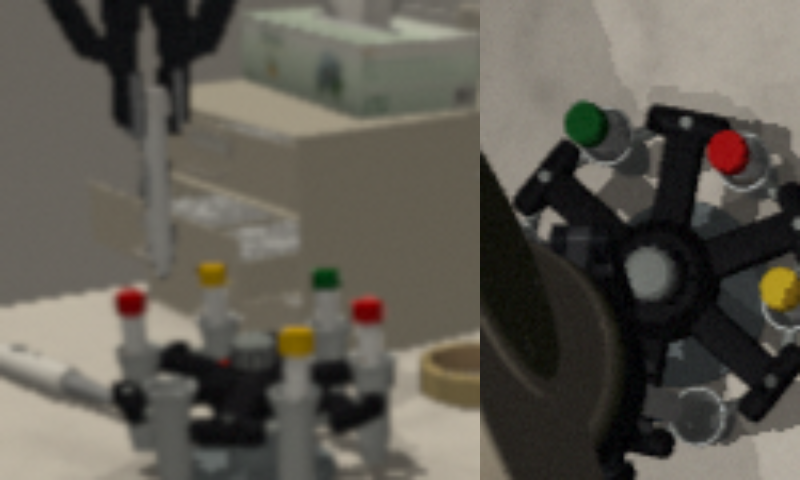

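The white tube hangs straight, with its tip at side (260.5,138.7) against (261.4,137.4) predicted. The bucket rim is at top (219,221), so I insert.

```bash

python3 -m handwheel '[[-0.001,0,0.03,0,0,0,0.1],[-0.001,0,0.06,0,0,0,0.1],[-0.001,0,0.08,0,0,0,0.1],[-0.001,0,0.08,0,0,0,0.1],[-0.001,0,0.08,0,0,0,0.1]]' 
python3 -m handwheel '[[0,0,0.015,0,0,0,0.1],[0,0,0.03,0,0,0,0.1],[0,0,0.04,0,0,0,0.1],[0,0,0.04,0,0,0,0.1],[0,0,0.04,0,0,0,0.1]]'
python3 -m handwheel '[[0,0,0.01,0,0,0,0.1],[0,0,0.02,0,0,0,0.1],[0,0,0.024,0,0,0,0.1],[0,0,0.024,0,0,0,0.1],[0,0,0.024,0,0,0,0.1]]'
```

```text
time_s: 22.97
position: [0.4823, 0.1667, 0.1912]
orientation: [-3.141, 0.001, 1.569]
wrist_force: [0.2, 0.6, 0.2]
opening: 0.0183
gripper_force: 39.4
time_s: 23.38
position: [0.4827, 0.1679, 0.1519]
orientation: [3.141, -0.0, 1.571]
wrist_force: [-1.2, 0.5, -1.0]
opening: 0.0179
gripper_force: 39.3
time_s: 23.8
position: [0.4823, 0.168, 0.1267]
orientation: [-3.141, 0.0, 1.571]
wrist_force: [-0.4, 0.4, -0.6]
opening: 0.0182
gripper_force: 39.4
```

```bash

python3 -m handwheel '[[0,0,0,0,0,0,0.42],[0,0,0,0,0,0,0.42],[0,0,0,0,0,0,0.42],[0,0,0,0,0,0,0.42]]'
python3 -m handwheel '[[0,0,-0.03,0,0,0,0.42],[0,0,-0.07,0,0,0,0.42],[0,0,-0.1,0,0,0,0.42],[0,0,-0.13,0,0,0,0.42],[0,0,-0.13,0,0,0,0.42]]' >/dev/null
python3 -m handwheel '[[-0.17,0,0,0,0,0,0.42],[-0.17,0,0,0,0,0,0.42],[-0.17,0,0,0,0,0,0.42],[-0.17,0,0,0,0,0,0.42],[-0.17,0,0,0,0,0,0.42]]'
python3 -m handwheel '[[0,0,0,0,0,0,0.42],[0,0,0,0,0,0,0.42],[0,0,0,0,0,0,0.42]]' >/dev/null
python3 - <<'E'
from h import *
s=optics.grab_frame("side");t=optics.grab_frame("top")
cv2.imwrite("pics/s11.png",np.hstack([cv2.resize(s[90:210,220:340],(480,480)),cv2.resize(t[100:240,150:250],(320,480))]))
E
```

```text
time_s: 24.13
position: [0.4824, 0.168, 0.1272]
orientation: [3.141, -0.0, 1.571]
wrist_force: [0.1, -0.3, 0.0]
opening: 0.0359
gripper_force: 0.0
time_s: 24.97
position: [0.482, -0.0101, 0.2574]
orientation: [3.14, 0.001, 1.562]
wrist_force: [-0.1, -0.2, 0.1]
opening: 0.0356
gripper_force: 0.0
```

View pics/s11.png

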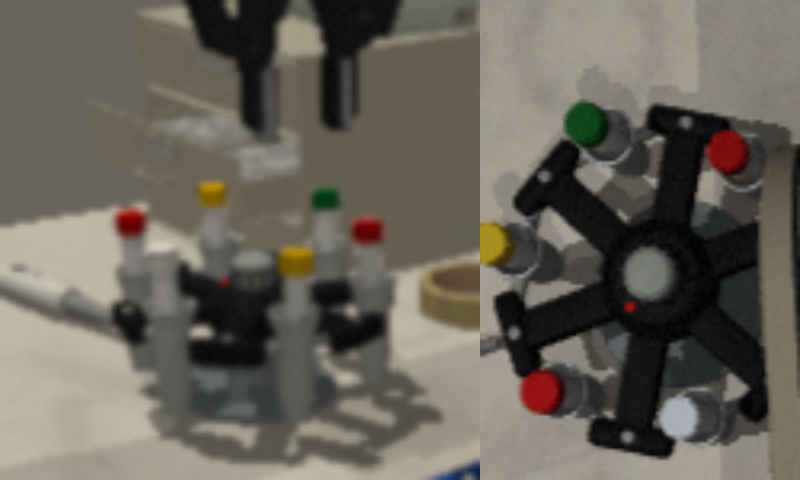

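All six tubes stand seated at equal height in their buckets. In the top crop white (680,417) is opposite green (587,124), red (543,390) is opposite red (728,152), and the yellows face each other. The gripper is clear, so I hand the job in.

```bash
python3 -c "
from rig import r
print(r.job_done())"
```

```text
the job is handed in; nothing more can be done
None
```

The rotor is loaded in balance (yellow across from yellow, red from red, green from white), all six tubes are seated and released, the flask and dish were never approached, and the job was handed in after about 25 s of robot time; no verdict came back.

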